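Latch the lid of a packed food carrier

ROBOT

A 6-joint arm with a two-finger parallel gripper is mounted at the origin on a cart in front of the work surface, level with it; the furniture and walls round the work are solid. World frame = base frame: x ahead of the robot, y to its left, z up, the work surface at z = 0. Lengths are in mm, angles in rad, forces in N, time in s.
With the tool pointing down it reaches from about 425 to 925 mm from the base axis. Payload 12.5 kg.
Tool frame: the origin (TCP) lies at the very end of the fingers, on their centre line; the grasp point (between the pads) lies 19 mm behind it; z points along the fingers, y is the line along which they close (so a half turn about z gives the same grasp; the last joint's range is limited). The gripper opens to 85 mm and grips with 20 to 120 N. Pads are 22 mm wide; open, the fingers measure 114 mm over their backs; the gripper's body (76 mm by 85 mm) begins 54 mm behind the grasp point. The pads swing forward as they close: fully open they stand 13 mm farther back than shut.
Start: joints at [-1.354, 0.491, 1.559, -0, 1.092, -0.106], TCP at [198.287, -592.728, 231.327] pointing down, gripper open.
Joint ranges: [-3.1, 3.1], [-0.84, 2.19], [0.05, 2.79], [-1.13, 4.28], [0.06, 2.93], [-2.69, 2.69]. Speed limits (rad/s): [2.22, 2.22, 2.79, 3.14, 3.14, 3.14].

INTERFACE

Orientations are given as a rotation vector (axis times angle).
In Python, from plant import robot gives the robot as it stands. The module is installed in compiled form; this text tells all that it offers.
- The arm moves only by the tool jog_arm, never from a script. Its argument "increments" is a list of rows, each a list of 3 entries, a list of its own where there are three numbers: the closure, from -1 (fully open) to 1 (shut), then the shift along the tool's x, y, z in mm, then the turn about the tool's z in degrees. A call has exactly 10 rows; each row shifts and turns the commanded pose from where the row before left it, along the tool's axes as they then stand; what a row does not reach is not made up. A row lasts 1/10 s, in which the tool goes at most 50 mm and 8.59 degrees, less where a joint would pass 70% of its speed; a pose out of reach is approached as far as the arm can. A call with a gripper value outside its range is refused whole. The fingers move at their own pace and stop on an object; the grip force is fixed at half the most. Time passes only in rows, so rows that do not move let the fingers close, or fill a call up. It gives the time, the measured TCP pose, the force, the opening and the grip force at its end, in the units of the state.
- robot.observe(): the state, without advancing time (a new reading comes with each control period).
- robot.grab_frame(name): name is "side" or "top"; returns a dict with "color" (384x512x3 uint8, red, green, blue), "fov_y" (degrees; the focal length in pixels is half the picture's height over the tangent of half this angle, whatever the lens; pixels are square), "cx", "cy" (the principal point, pixels), "extrinsics" (4x4, takes a point from camera to world coordinates). Camera axes: x right, y up, looking along -z (the intrinsics and any distortion apply to the point x, -y, -z); pixel columns grow to the right and rows downward; lengths in mm; the calibration is good to about 2 mm. A picture is of the moment at which its call begins. There is no depth.
- robot.job_done(): hands the job in; it is judged then, once.
The state is a dict: "clock": time; "joints": joint angles; "joint_velocities": joint speeds; "effort": joint torques, N m; "ee_pos": TCP position; "tcp_rot": TCP orientation; "force": force on the tool from outside, world axes, zero at the start; "ft_torque": the same for the moment, N m; "grip_width": finger opening in mm; "grip_force": force on a finger pad.
Only numpy, scipy, OpenCV 4.12 (cv2) and the standard library are available. Lean on these libraries where they do the work, as an engineer would, in place of code of your own. Each camera call takes 0.05 s, during which the arm holds its last target. There are 200 camera calls.

TASK

The insulated food carrier on the worktop is packed and its lid is down on the rubber seal, but the draw latch on its front is undone. Hook the latch's loop over the catch on the lid so that its cross bar drops right into the catch's groove, then press the red lever down past centre until it lies fully flat against the carrier and holds the lid squeezed onto its seal. Do it by feel: do not ram the bar onto the catch or lean hard on the lever, do not shove the carrier along the worktop, and leave the things around it where they are.

Things in the scene. Friction and masses are not known exactly. Their poses are not given: they have to be found in the camera images.
- carrier: Dark green insulated box, 130 deep x 215 wide x 125 high, about 5 kg, loose on rubber feet, with a white lid. Origin: centre of its underside; x to the back, y to its left, z up. Its front (-x) looks toward the robot; the latch sits in the middle of the front, in the plane y = 0.
- lever (a joint): Hinge of the latch lever about the carrier's y axis, at lever_pivot, in rad. 0: flat, hanging down along the front (hard stop). Grows as it swings out (1.57: straight out) and up, to 2.6. Stays where left. With the bar hooked it goes stiff below about 1.3: up to 9 N at mid grip, 12 N nearer the pivot; dead centre lies between 0.6 and 0.1, past it the latch pulls it home.
- lever_pivot (a point): Pivot axis of the lever, 32 mm in front of the carrier's front face, at carrier (-97, 0, 114). The grip runs straight out from it. The loop is hinged to the lever 14 mm from this axis, 0.34 rad behind the lever's own direction: with the lever flat that hinge is 13.2 below the pivot and 4.7 toward the carrier.
- lever_grip: Red dipped grip on the lever's blade, 26 wide x 5 thick, from 16 to 65 from lever_pivot; its end curls outward. Origin on lever_pivot, turns with the lever: -z along the blade to its end, -x out of its outer face, which lies 5.5 in front of the pivot axis. Press on the outer face with no more than 20 N.
- loop (a joint): Hinge of the loop on the lever, in rad; stays where left. The loop points (loop - lever) rad from straight up, tipped outward from the carrier: loop = lever means upright, loop - lever = 1.57 straight out. Range -0.4 to 2.75. Can be read also while the bar is held.
- cross_bar (a point): Steel cross bar of the loop, origin at its centre: 5 mm square, along the carrier's y, 43 from the loop's hinge on the lever, between side links at y = +-17.5. Round heads of 9 at its ends, 50 over all: grip them from both sides, from above; the bar turns between the pads and may creep some mm in the grip.
- groove (a point): On the lid: where the bar's centre lies when seated, if the catch is set in mid slot; the catch may sit up to 6 further in or out than this (by eye or feel). Axes as the carrier's. Groove 8 wide, bar 1.5 play each way. Steel catch 28 wide: front wall 4 to 9 in front, back wall 4 to 10 behind, tops 3 above; behind it a plate 10 behind, rising 22 above.
- lid: White lid with the catch bracket, 134 x 219 x 40, hinged at the back of the carrier (origin on that hinge). The bracket is screwed on its top in slotted holes and bent down the front to the catch. While the bar is held, no more than 18 N on lid and catch.
- lid_front (a point): Middle of the lid's lower front edge. Its height in the carrier's frame is 131.4 mm while the lid lies on the seal and about 129.6 mm when latched. The seal is a stiff spring. The lid can be lifted by its front.
- pet_bottle: Bystander: clear drinks bottle with yellow cap, 58 wide, 176 high, left behind the carrier. Origin under its centre.
- capsule_c: Bystander: gold coffee capsule, 38 wide, 28 high, to the right in front of the carrier. Origin under its centre.
- banana: Bystander: a yellow banana lying on the worktop, 175 long, 35 high, left in front of the carrier. Origin under its centre.
- spoon: Bystander: steel spoon lying on the worktop, 188 long, 15 high, left in front. Origin under its centre.

How it is judged:
By the outcome, as a careful person would: the job done as asked, in the order asked, and still so for the second after the job is handed in, with the robot touching nothing.
It also fails if it takes over 69 s, if anything falls off the work surface, if the arm or the gripper's body presses on something with over 40 N, if the wrist force passes 120 N, or if a joint passes its speed limit or range.

## Working session

There is one attempt and no reset: what is moved stays moved. The work goes in short steps, Python scripts to look and compute and a tool call to move; the robot and the scene stay as the last step left them, time stands still between calls to the robot, and variables do not carry over. Pictures are saved under pics/ and viewed, at most 10 in all, crops included, and the job is handed in when it is done.

Besides the shell and the picture viewer there is one more tool, called after "Emit:" as a command line: name --argument value ..., lists and objects as JSON in quotes. jog_arm: Moves the arm, as the interface text tells. Its arguments: {"type":"object","properties":{"increments":{"type":"array","items":{"type":"array"}}},"required":["increments"]}

```bash
mkdir -p pics
cat > h.py <<'E'
import numpy as np, cv2
from plant import robot
from scipy.spatial.transform import Rotation as R
def snap(n,f):
    d=robot.grab_frame(n); cv2.imwrite('pics/'+f,d['color'][:,:,::-1]); np.save('pics/'+f+'.npy',{k:v for k,v in d.items()},allow_pickle=True); return d
def load(f): return np.load('pics/'+f+'.npy',allow_pickle=True).item()
def ray(d,u,v):
    f=384/2/np.tan(np.radians(d['fov_y'])/2); E=np.array(d['extrinsics'])
    r=E[:3,:3]@np.array([(u-d['cx'])/f,-(v-d['cy'])/f,-1]); return E[:3,3],r/np.linalg.norm(r)
def proj(d,p):
    f=384/2/np.tan(np.radians(d['fov_y'])/2); E=np.array(d['extrinsics'])
    c=E[:3,:3].T@(np.array(p)-E[:3,3]); return d['cx']+f*c[0]/-c[2], d['cy']-f*c[1]/-c[2]
def tri(a,b):
    (p,r),(q,s)=a,b
    t=np.linalg.lstsq(np.c_[r,-s],q-p,rcond=None)[0]; A=p+t[0]*r;B=q+t[1]*s
    return (A+B)/2,np.linalg.norm(A-B)
E
python3 - <<'E'
from h import *
a=snap('side','s0.png');b=snap('top','t0.png')
for d in(a,b): print({k:(np.round(v,3).tolist() if k!='color' else 0) for k,v in d.items()})
cv2.imwrite('pics/both.png',cv2.resize(np.vstack([a['color'],b['color']])[:,:,::-1],None,fx=.78,fy=.78))
print(robot.observe())
E
```

```text
{'color': 0, 'fov_y': 50.996, 'cx': 256.245, 'cy': 188.47, 'extrinsics': [[0.969, 0.219, -0.116, 413.944], [-0.248, 0.863, -0.441, -248.079], [0.004, 0.456, 0.89, 913.756], [0.0, 0.0, 0.0, 1.0]]}
{'color': 0, 'fov_y': 56.496, 'cx': 256.404, 'cy': 185.259, 'extrinsics': [[0.012, 0.986, -0.168, 348.092], [-1.0, 0.013, 0.004, 161.277], [0.006, 0.168, 0.986, 1020.831], [0.0, 0.0, 0.0, 1.0]]}
{'clock': 0.1, 'joints': array([-1.35359782e+00,  4.91501146e-01,  1.55940689e+00, -9.68962436e-06,
        1.09169781e+00, -1.05615594e-01]), 'joint_velocities': array([ 0.00052178, -0.00250202, -0.00183282,  0.00237256,  0.00079318,
       -0.00076595]), 'effort': array([ 2.95190002e-03, -6.19449091e+01, -2.62022763e+01, -5.42240684e-05,
        2.93971483e-03, -2.51000688e-05]), 'ee_pos': array([ 198.23825892, -592.51008729,  230.77868447]), 'tcp_rot': array([-3.09975953e+00, -5.04720760e-01,  1.02197149e-04]), 'force': array([-0.56418847, -0.09033252, -0.85481818]), 'ft_torque': array([-0.01288781,  0.07624899, -0.02751261]), 'grip_force': 0.0, 'grip_width': 85.41058989936177}
```

View pics/both.png

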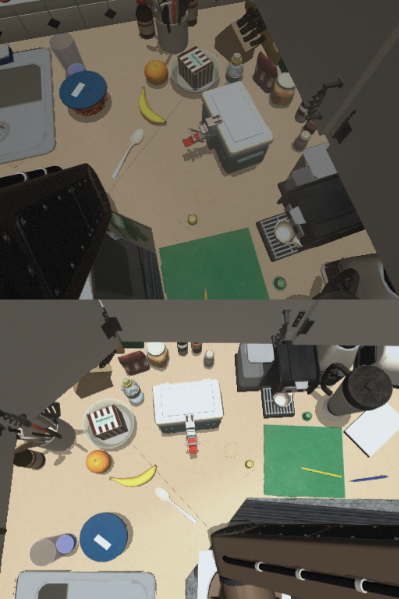

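Run:
```python
from h import *
a=load('s0.png')['color'][100:225,225:355];b=load('t0.png')['color'][95:220,185:315]
k=cv2.resize(np.vstack([a,b])[:,:65+65,::-1],None,fx=4,fy=4,interpolation=cv2.INTER_CUBIC)
k=np.hstack([k[:500],k[500:]]); k=cv2.resize(k,None,fx=.76,fy=.76)
# instead two separate
for n,c in(('a',a),('b',b)): cv2.imwrite(f'pics/{n}.png',cv2.resize(c[:,:,::-1],None,fx=4.6,fy=4.6,interpolation=cv2.INTER_CUBIC))
```

```text
(no output)
```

View pics/a.png

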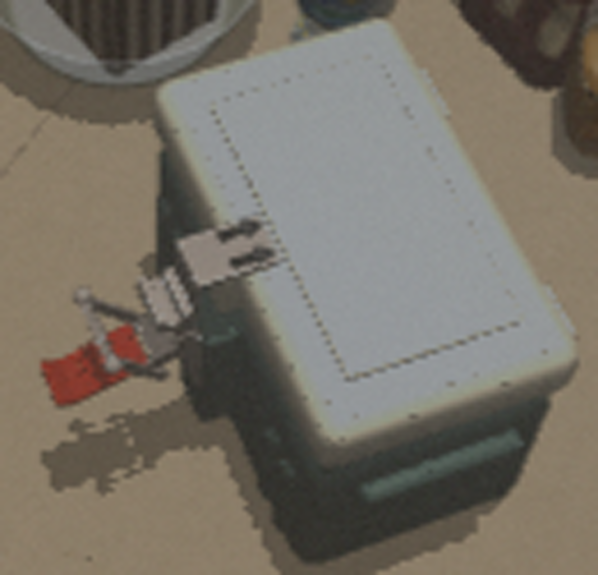

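View pics/b.png

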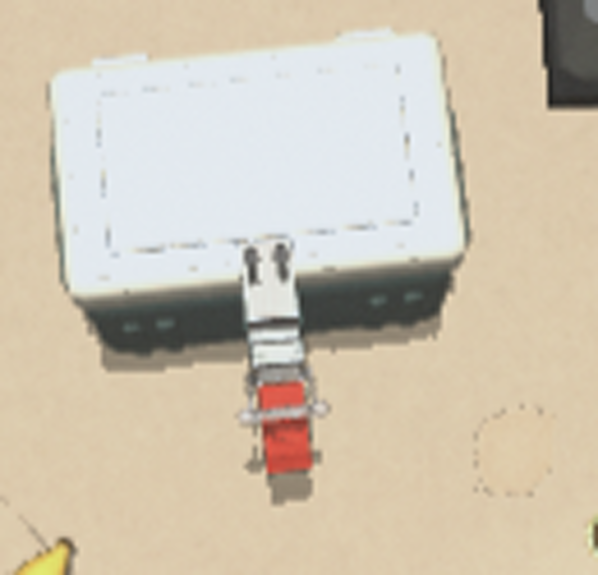

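Run:
```python
from h import *
a=load('s0.png');b=load('t0.png')
S=lambda x,y: ray(a,225+(x+.5)/4.6-.5,100+(y+.5)/4.6-.5)
T=lambda x,y: ray(b,185+(x+.5)/4.6-.5,95+(y+.5)/4.6-.5)
for n,s,t in [('headL',(80,297),(245,416)),('headR',(112,364),(321,408)),('lidFL',(160,90),(72,297)),('lidBL',(385,20),(52,75)),('lidBR',(575,360),(437,35)),('lidFR',(325,455),(467,255)),('brackFL',(178,240),(245,320)),('brackFR',(195,287),(298,318)),('gripendL',(42,362),(265,472)),('gripendR',(62,405),(312,468)),('slotL',(240,230),(251,262)),('slotR',(255,256),(281,262)),('catchFL',(155,325),(250,362)),('dashFR',(347,380),(418,220)),('dashFL',(213,106),(110,253)),('dashBL',(375,58),(100,93)),('dashBR',(517,322),(400,68))]:
    print(n,*np.round(tri(S(*s),T(*t))[0],1),round(tri(S(*s),T(*t))[1],1))
for n,c,z in(('a',a['color'][145:190,230:290],10),('b',b['color'][145:205,230:265],10)):
    k=cv2.resize(c[:,:,::-1],None,fx=z,fy=z,interpolation=cv2.INTER_LANCZOS4)
    k=cv2.convertScaleAbs(k,alpha=1.6 if n=='a' else 1.0); cv2.imwrite(f'pics/{n}2.png',k)
x=cv2.imread('pics/a2.png');y=cv2.imread('pics/b2.png')
c=np.zeros((600,960,3),np.uint8);c[:450,:600]=x;c[:600,605:955]=y;cv2.imwrite('pics/ab2.png',cv2.resize(c,(800,500)))
```

```text
headL 499.3 204.5 134.8 0.8
headR 504.6 163.1 137.4 2.1
lidFL 561.6 298.2 157.5 5.2
lidBL 686.7 314.2 155.9 2.8
lidBR 711.6 101.3 157.9 1.6
lidFR 586.1 84.6 154.6 0.2
brackFL 546.8 204.1 167.8 3.3
brackFR 547.6 175.8 169.9 3.1
gripendL 475.1 194.5 96.3 3.3
gripendR 478.4 167.9 96.9 4.9
slotL 577.3 201.3 169.6 1.6
slotR 578.9 185.4 169.4 4.3
catchFL 537.9 204.3 91.3 0.2
dashFR 602.6 112.2 168.4 2.5
dashFL 583.9 277.6 164.2 4.0
dashBL 672.1 285.8 165.2 1.0
dashBR 688.4 122.2 167.8 2.1
```

View pics/ab2.png

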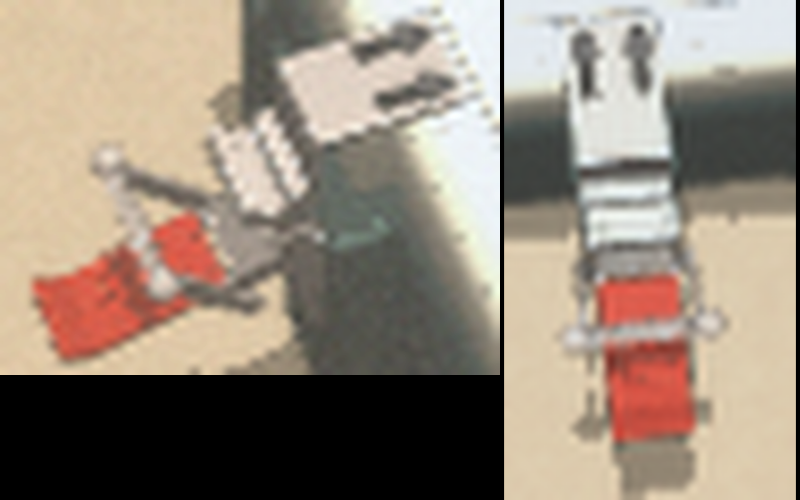

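Run:
```python
from h import *
a=load('s0.png');b=load('t0.png')
S=lambda x,y: ray(a,230+(x*1.2+.5)/10-.5,145+(y*1.2+.5)/10-.5)
T=lambda x,y: ray(b,230+((x*1.2-605)+.5)/10-.5,145+(y*1.2+.5)/10-.5)
th=.11;o=np.array([636.6,199.5,0]);Rm=R.from_euler('z',th).as_matrix()
for n,s,t in [('headL',(107,159),(575,337)),('headR',(161,280),(711,322)),('gwL',(248,124),(582,205)),('gwR',(290,202),(677,200)),('plL',(280,67),(575,163)),('plR',(318,142),(668,160)),('gripR',(68,360),(692,437)),('gripL',(35,285),(615,441)),('rootL',(185,215),(600,282)),('rootR',(225,280),(680,278))]:
    p,e=tri(S(*s),T(*t)); print(n,np.round(p,1),round(e,1),'carrier',np.round(Rm.T@(p-o),1))
# ray-plane of top-view at z
for n,t,z in [('grooveback',(630,203),149),('frontwallfront',(632,245),149),('plate top',(622,161),169)]:
    c,r=T(*t);p=c+r*(z-c[2])/r[2];print(n,np.round(Rm.T@(p-o),1))
# predicted pixel boxes
for n,q in [('pivotL',(-97,13,114)),('lidFR',(-67,-109,150))]:
    w=o+Rm@np.array(q);print(n,proj(a,w),proj(b,w))
s=robot.observe();print(R.from_rotvec(s['tcp_rot']).as_matrix().round(3))
```

```text
headL [499.6 204.  137.4] 2.0 carrier [-135.6   19.5  137.4]
headR [504.4 163.1 140. ] 2.2 carrier [-135.4  -21.7  140. ]
gwL [538.7 202.4 142.5] 1.1 carrier [-97.   13.6 142.5]
gwR [541.3 173.9 146.4] 4.0 carrier [-97.6 -15.  146.4]
plL [546.9 203.7 165.4] 2.2 carrier [-88.7  14.  165.4]
plR [548.5 176.4 169.8] 4.8 carrier [-90.1 -13.3 169.8]
gripR [477.3 168.9  94.9] 5.6 carrier [-161.7  -13.    94.9]
gripL [474.5 192.8  97.2] 3.7 carrier [-161.8   11.2   97.2]
rootL [520.6 197.7 109.6] 0.5 carrier [-115.5   11.   109.6]
rootR [523.7 173.  113.1] 3.7 carrier [-115.2  -13.9  113.1]
grooveback [-99.7  -0.9 149. ]
frontwallfront [-112.6   -0.3  149. ]
plate top [-91.4   0.2 169. ]
pivotL (np.float64(259.0623943501959), np.float64(166.1883811143504)) (np.float64(239.57529532972293), np.float64(171.26362961373445))
lidFR (np.float64(293.23883414826906), np.float64(200.2533926860883)) (np.float64(286.2867174011342), np.float64(152.07965623810884))
[[ 0.948  0.317 -0.   ]
 [ 0.317 -0.948  0.001]
 [ 0.    -0.001 -1.   ]]
```

Emit:
jog_arm --increments '[[-1,[0,0,0],6.1],[-1,[0,0,0],6.1],[-1,[21.5,-26.3,0],0],[-1,[21.5,-26.3,0],0],[-1,[21.5,-26.3,0],0],[-1,[21.5,-26.3,0],0],[-1,[21.5,-26.3,0],0],[-1,[21.5,-26.3,0],0],[-1,[21.5,-26.3,0],0],[-1,[21.5,-26.3,0],0]]'

```text
clock: 1.1
ee_pos: [346.7, -363.4, 231.1]
tcp_rot: [-3.137, -0.172, 0.0]
force: [0.2, -1.3, 1.3]
grip_width: 85.5
grip_force: 0.0
```

Emit:
jog_arm --increments '[[-1,[21.5,-26.3,0],0],[-1,[21.5,-26.3,0],0],[-1,[21.5,-26.3,0],0],[-1,[21.5,-26.3,0],0],[-1,[10.8,-35.2,0],0],[-1,[10.8,-35.2,0],0],[-1,[10.8,-35.2,0],0],[-1,[10.8,-35.2,0],0],[-1,[10.8,-35.2,0],0],[-1,[10.8,-35.2,0],0]]'

```text
clock: 2.1
ee_pos: [461.3, -32.2, 231.2]
tcp_rot: [3.137, 0.172, -0.0]
force: [1.8, -0.2, -0.1]
grip_width: 85.5
grip_force: 0.0
```

Emit:
jog_arm --increments '[[-1,[10.8,-35.2,0],0],[-1,[10.8,-35.2,0],0],[-1,[10.8,-35.2,0],0],[-1,[10.8,-35.2,0],0],[-1,[10.8,-35.2,0],0],[-1,[10.8,-35.2,0],0],[-1,[0,0,10],0],[-1,[0,0,10],0],[-1,[0,0,10],0],[-1,[0,0,0],0]]'

```text
clock: 3.1
ee_pos: [502.0, 182.2, 199.7]
tcp_rot: [3.136, 0.171, -0.004]
force: [0.0, 0.1, -0.1]
grip_width: 85.5
grip_force: 0.0
```

Emit:
jog_arm --increments '[[-1,[0,-1.4,10],0],[-1,[0,0,10],0],[-1,[0,0,10],0],[-1,[0,0,10],0],[-1,[0,0,10],0],[-1,[0,0,10],0],[-1,[0,0,8],0],[-1,[0,0,6],0],[-1,[0,0,0],0],[-1,[0,0,0],0]]'

```text
clock: 4.1
ee_pos: [502.6, 184.7, 127.3]
tcp_rot: [3.137, 0.173, 0.0]
force: [-0.1, -0.4, 0.1]
grip_width: 85.6
grip_force: 0.0
```

```bash
cat > look.py <<'E'
from h import *
import sys
n=sys.argv[1]
a=snap('side',f's{n}.png')['color'][135:205,225:295];b=snap('top',f't{n}.png')['color'][135:205,220:290]
f=lambda c:cv2.convertScaleAbs(cv2.resize(c[:,:,::-1],(400,400),interpolation=cv2.INTER_CUBIC),alpha=1.4)
cv2.imwrite(f'pics/v{n}.png',np.hstack([f(a),f(b)]))
E
python3 look.py 1
```

```text
(no output)
```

View pics/v1.png

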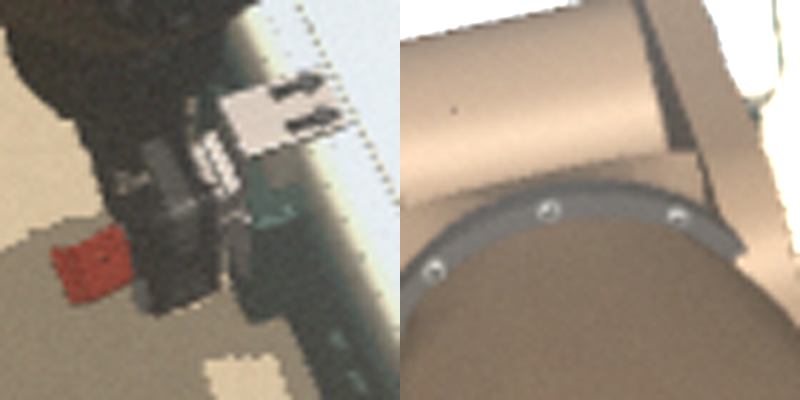

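Emit:
jog_arm --increments '[[-1,[0,0,5],0],[0,[0,0,0],0],[0.4,[0,0,0],0],[1,[0,0,0],0],[1,[0,0,0],0],[1,[0,0,0],0],[1,[0,0,0],0],[1,[0,0,0],0],[1,[0,0,0],0],[1,[0,0,0],0]]'

```text
clock: 5.2
ee_pos: [502.4, 184.0, 122.3]
tcp_rot: [3.136, 0.173, -0.001]
force: [-0.5, -6.6, 0.4]
grip_width: 46.8
grip_force: 61.2
```

Emit:
jog_arm --increments '[[1,[0,0.5,-3],0],[1,[1,0,-3],0],[1,[2,0,-3],0],[1,[3,0,-3],0],[1,[3,0,-2.5],0],[1,[3,0,-2.5],0],[1,[3,0,0],0],[1,[2.5,0,0],0],[1,[0,0,0],0],[1,[0,0,0],0]]'

```text
clock: 6.2
ee_pos: [520.3, 185.6, 139.3]
tcp_rot: [3.136, 0.171, -0.0]
force: [1.6, -6.0, -4.8]
grip_width: 46.6
grip_force: 74.7
```

```bash
python3 look.py 2; python3 -c "
from h import *
s=robot.observe();print(s['force'],s['ft_torque'],s['ee_pos'])"
```

```text
[ 2.84454738 -5.95866984 -6.70378915] [-0.94834179 -0.40316685 -0.38653249] [520.18486953 185.71897744 139.19681421]
```

View pics/v2.png

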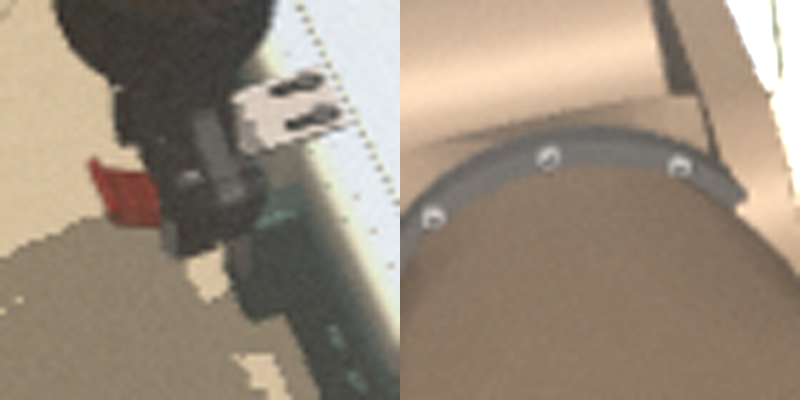

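Run:
```python
from h import *
a=load('s2.png')
th=.11;o=np.array([636.6,199.5,0]);Rm=R.from_euler('z',th).as_matrix()
for px in [(188,178)]:
  c,r=ray(a,225+(px[0]+.5)*.175-.5,135+(px[1]+.5)*.175-.5)
  c=Rm.T@(c-o);r=Rm.T@r
  for y in(-22,0,18,22):print(y,(c+r*(y-c[1])/r[1]).round(1))
s=robot.observe();print('tcp carrier',(Rm.T@(s['ee_pos']-o)).round(1))
```

```text
-22 [-114.6  -22.   182.6]
0 [-106.     0.   142.2]
18 [-98.9  18.  109.2]
22 [-97.4  22.  101.9]
tcp carrier [-117.2   -0.9  139.2]
```

Emit:
jog_arm --increments '[[1,[1.5,0.5,-1],0],[1,[1.5,0.5,0],0],[1,[1.5,0,0],0],[1,[1.5,0,0],0],[1,[1.5,0,0],0],[1,[1.5,0,0],0],[1,[1.5,0,0],0],[1,[1.5,0,0],0],[1,[1.5,0,0],0],[1,[1.2,0,0],0]]'

```text
clock: 7.3
ee_pos: [534.8, 186.3, 140.3]
tcp_rot: [3.136, 0.173, -0.0]
force: [-2.3, 3.4, -15.3]
grip_width: 46.0
grip_force: 88.8
```

Emit:
jog_arm --increments '[[1,[0,-0.3,0],0],[1,[0,0,0.7],0],[1,[0,0,0.7],0],[1,[0,0,0.7],0],[1,[0,0,0.7],0],[1,[0,0,0.7],0],[1,[0,0,0.5],0],[1,[0,0,0],0],[1,[0,0,0],0],[1,[0,0,0],0]]'

```text
clock: 8.3
ee_pos: [534.3, 186.6, 136.1]
tcp_rot: [3.136, 0.172, -0.001]
force: [-0.5, -5.6, -19.0]
grip_width: 46.0
grip_force: 100.3
```

```bash
python3 look.py 3
```

```text
(no output)
```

View pics/v3.png

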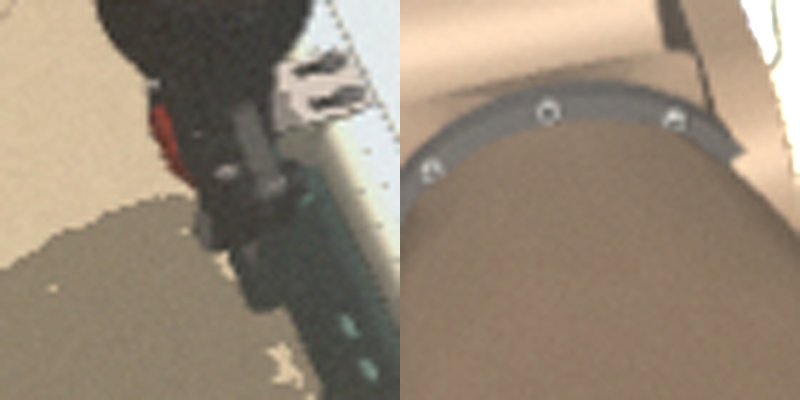

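Run:
```python
from h import *
th=.11;o=np.array([636.6,199.5,0]);Rm=R.from_euler('z',th).as_matrix()
for f,pts in(('s2.png',[(93,160),(110,222),(155,172),(160,225)]),('s3.png',[(155,90),(160,140),(175,180),(190,183),(228,172)])):
  a=load(f)
  for px in pts:
    c,r=ray(a,225+(px[0]+.5)*.175-.5,135+(px[1]+.5)*.175-.5)
    c=Rm.T@(c-o);r=Rm.T@r
    print(f,px,*[(c+r*(y-c[1])/r[1]).round(1) for y in(-13,13)])
a=load('s3.png')
for th_ in (1.6,1.8,2.0,2.2,2.4,2.6):
  q=[]
  for L in(20,63):
    for y in(13,-13):
      w=o+Rm@np.array([-97-L*np.sin(th_)-4*np.cos(th_)*1,y,114-L*np.cos(th_)+4*np.sin(th_)])
      u,v=proj(a,w);q.append((round((u-225)/.175),round((v-135)/.175)))
  print(th_,q)
s=robot.observe();print('tcp carrier',(Rm.T@(s['ee_pos']-o)).round(1),s['force'],s['ft_torque'])
```

```text
s2.png (93, 160) [-147.9  -13.   201. ] [-140.    13.   155.5]
s2.png (110, 222) [-142.6  -13.   152. ] [-134.4   13.   103.4]
s2.png (155, 172) [-124.2  -13.   178.4] [-114.9   13.   131.4]
s2.png (160, 225) [-122.4  -13.   137. ] [-113.    13.    87.4]
s3.png (155, 90) [-123.8  -13.   234.4] [-114.5   13.   191.1]
s3.png (160, 140) [-122.1  -13.   199.9] [-112.7   13.   154.4]
s3.png (175, 180) [-116.3  -13.   167.7] [-106.5   13.   120.1]
s3.png (190, 183) [-110.2  -13.   161.9] [-100.    13.   113.9]
s3.png (228, 172) [-94.8 -13.  160.9] [-83.6  13.  112.8]
1.6 [(148, 188), (171, 241), (46, 219), (68, 273)]
1.8 [(151, 182), (174, 235), (50, 202), (73, 257)]
2.0 [(156, 176), (179, 229), (61, 183), (83, 238)]
2.2 [(162, 170), (186, 224), (77, 164), (100, 219)]
2.4 [(170, 164), (193, 218), (99, 145), (122, 200)]
2.6 [(179, 159), (202, 213), (124, 127), (148, 182)]
tcp carrier [-103.1   -1.5  136.2] [ -1.25818548  -6.04740444 -19.40001896] [-1.80733696  0.00365437 -1.17517372]
```

Run:
```python
from h import *
g=[cv2.cvtColor(load(f's{i}.png')['color'],cv2.COLOR_RGB2GRAY) for i in range(4)]
for n,(x0,x1,y0,y1) in {'lidBR':(325,360,165,195),'lidFR':(285,310,175,210),'slots':(268,290,145,160),'vent':(300,342,190,212),'lidBL':(300,320,100,120),'table':(170,200,150,200)}.items():
  for i in(1,2,3):
    m=cv2.matchTemplate(g[i][y0-12:y1+12,x0-12:x1+12],g[0][y0:y1,x0:x1],cv2.TM_CCOEFF_NORMED);_,s,_,l=cv2.minMaxLoc(m);print(n,i,round(s,2),l[0]-12,l[1]-12)
i3=cv2.convertScaleAbs(load('s3.png')['color'][100:225,225:355,::-1],alpha=1.4)
i0=cv2.convertScaleAbs(load('s0.png')['color'][100:225,225:355,::-1],alpha=1.4)
cv2.imwrite('pics/c3.png',cv2.resize(np.hstack([i0,i3]),(798,384),interpolation=cv2.INTER_CUBIC))
```

```text
lidBR 1 1.0 0 0
lidBR 2 1.0 0 0
lidBR 3 0.98 2 -1
lidFR 1 1.0 0 0
lidFR 2 1.0 0 0
lidFR 3 0.99 4 -3
slots 1 1.0 0 0
slots 2 0.93 0 0
slots 3 0.81 5 -4
vent 1 1.0 0 0
vent 2 0.99 0 0
vent 3 0.96 2 -2
lidBL 1 1.0 0 0
lidBL 2 0.99 0 0
lidBL 3 0.9 4 -1
table 1 0.82 0 0
table 2 0.84 0 0
table 3 0.85 0 0
```

View pics/c3.png

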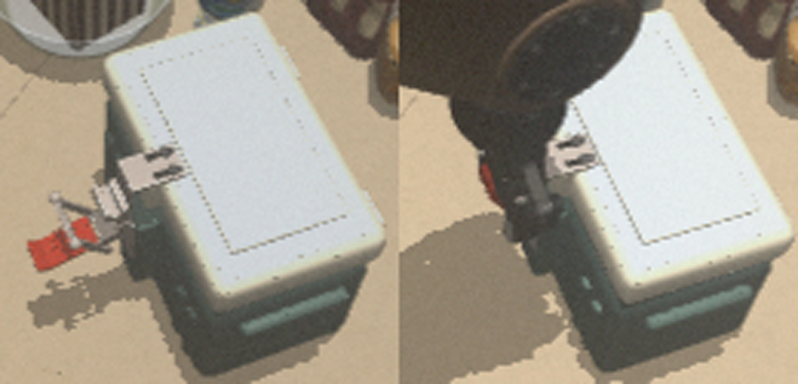

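Emit:
jog_arm --increments '[[1,[0,0,0.8],0],[1,[0,0,0.8],0],[1,[0,0,0.8],0],[1,[0,0,0.8],0],[1,[0,0,0.8],0],[1,[0,0,0],0],[1,[0,0,0],0],[1,[0,0,0],0],[1,[0,0,0],0],[1,[0,0,0],0]]'

```text
clock: 9.4
ee_pos: [533.8, 186.6, 132.1]
tcp_rot: [3.136, 0.172, -0.003]
force: [-3.1, -6.9, -17.0]
grip_width: 46.3
grip_force: 98.8
```

```bash
cat > trk.py <<'E'
from h import *
import sys
n=sys.argv[1]
snap('side',f's{n}.png')
g=lambda f:cv2.resize(cv2.cvtColor(load(f)['color'],cv2.COLOR_RGB2GRAY),None,fx=4,fy=4,interpolation=cv2.INTER_CUBIC)
A,B=g('s0.png'),g(f's{n}.png')
for k,(x0,x1,y0,y1) in {'lidBR':(325,360,165,195),'lidFR':(285,310,180,210),'slots':(270,290,145,160),'handle':(300,342,190,212),'lidBL':(300,320,100,120),'footR':(285,310,205,228)}.items():
    m=cv2.matchTemplate(B[4*y0-40:4*y1+40,4*x0-40:4*x1+40],A[4*y0:4*y1,4*x0:4*x1],cv2.TM_CCOEFF_NORMED);_,s,_,l=cv2.minMaxLoc(m);print(k,round(s,2),l[0]/4-10,l[1]/4-10)
hsv=cv2.cvtColor(load(f's{n}.png')['color'],cv2.COLOR_RGB2HSV)[135:205,225:295]
m=(((hsv[...,0]<8)|(hsv[...,0]>172))&(hsv[...,1]>130)&(hsv[...,2]>40)).astype('u1')
c,_=cv2.findContours(m,0,1);c=max(c,key=cv2.contourArea);print('red',cv2.contourArea(c),(cv2.boxPoints(cv2.minAreaRect(c))/.175).round().tolist())
s=robot.observe();th=.11;o=np.array([636.6,199.5,0]);Rm=R.from_euler('z',th).as_matrix()
print('tcp carrier',(Rm.T@(s['ee_pos']-o)).round(1),'F',(Rm.T@s['force']).round(1),'T',(Rm.T@s['ft_torque']).round(2),s['grip_width'])
E
python3 trk.py 4
```

```text
lidBR 0.99 1.25 -1.0
lidFR 0.99 1.75 -2.0
slots 0.77 3.0 -2.5
handle 0.98 0.5 -1.0
lidBL 0.89 3.5 -0.75
footR 0.98 0.5 -0.75
red 12.5 [[136.0, 118.0], [147.0, 112.0], [173.0, 162.0], [161.0, 168.0]]
tcp carrier [-103.5   -1.6  132.2] F [ -2.8  -6.  -17.5] T [-2.04  0.54 -1.11] 46.438917388834824
```

Emit:
jog_arm --increments '[[1,[0,0,0.8],0],[1,[0,0,0.8],0],[1,[0,0,0.8],0],[1,[0,0,0.8],0],[1,[0,0,0.8],0],[1,[0,0,0.5],0],[1,[0,0,0.5],0],[1,[0,0,0],0],[1,[0,0,0],0],[1,[0,0,0],0]]'

```text
clock: 10.45
ee_pos: [533.5, 186.5, 127.2]
tcp_rot: [3.136, 0.172, -0.004]
force: [-4.9, -7.3, -15.7]
grip_width: 46.2
grip_force: 97.1
```

```bash
python3 trk.py 5
```

```text
lidBR 0.99 -0.25 -0.25
lidFR 1.0 0.0 -0.75
slots 0.63 0.5 -1.0
handle 0.99 -0.25 -0.5
lidBL 0.87 3.5 -0.75
footR 0.99 -0.5 -0.25
red 12.0 [[127.0, 127.0], [143.0, 121.0], [164.0, 173.0], [148.0, 180.0]]
tcp carrier [-103.9   -1.6  127.2] F [ -5.8  -6.  -14.5] T [-2.19  0.95 -1.04] 46.178624455029954
```

Emit:
jog_arm --increments '[[1,[0,0,0.7],0],[1,[0,0,0.7],0],[1,[0,0,0.6],0],[1,[0,0,0.5],0],[1,[0,0,0],0],[1,[0,0,0],0],[1,[0,0,0],0],[1,[0,0,0],0],[1,[0,0,0],0],[1,[0,0,0],0]]'

```text
clock: 11.5
ee_pos: [534.9, 187.0, 124.8]
tcp_rot: [3.136, 0.173, 0.001]
force: [0.4, -6.7, -14.8]
grip_width: 40.6
grip_force: 213.5
```

```bash
python3 trk.py 6
```

```text
lidBR 0.99 0.0 -0.25
lidFR 1.0 0.5 -1.0
slots 0.6 1.0 -1.25
handle 0.99 0.0 -0.5
lidBL 0.87 3.5 -1.0
footR 0.99 -0.25 -0.25
red 12.0 [[123.0, 140.0], [140.0, 123.0], [189.0, 171.0], [171.0, 189.0]]
tcp carrier [-102.6   -1.6  124.7] F [ -1.5  -2.4 -17.8] T [-0.93  0.17 -0.15] 41.0209735246372
```

Emit:
jog_arm --increments '[[0.3,[0,0,0],0],[0,[0,0,0],0],[-1,[0,0,0],0],[-1,[0,0,0],0],[-1,[0,0,0],0],[-1,[0,0,0],0],[-1,[0,0,0],0],[-1,[0,0,0],0],[-1,[0,0,0],0],[-1,[0,0,0],0]]'

```text
clock: 12.55
ee_pos: [534.6, 187.0, 124.8]
tcp_rot: [3.137, 0.172, 0.0]
force: [-0.3, -0.0, 0.3]
grip_width: 85.7
grip_force: 0.0
```

```bash
python3 trk.py 7
```

```text
lidBR 0.99 -0.5 0.0
lidFR 1.0 -0.75 0.0
slots 0.55 -0.5 0.0
handle 0.99 -0.5 0.0
lidBL 0.86 3.5 -0.75
footR 0.99 -0.75 0.0
red 21.0 [[100.0, 157.0], [123.0, 134.0], [171.0, 183.0], [149.0, 206.0]]
tcp carrier [-102.7   -1.2  124.8] F [-0.   0.8 -0.2] T [-0.04 -0.02 -0.02] 85.40633295574858
```

Emit:
jog_arm --increments '[[-1,[0,0,-10],0],[-1,[0,0,-20],0],[-1,[0,0,-20],0],[-1,[0,0,-20],0],[-1,[0,0,-20],0],[-1,[0,0,-10],0],[-1,[-10,30,0],0],[-1,[-10,40,0],0],[-1,[-10,40,0],0],[-1,[-10,40,0],0]]'

```text
clock: 13.6
ee_pos: [510.8, 32.3, 224.9]
tcp_rot: [3.137, 0.174, -0.0]
force: [0.7, -0.8, 0.1]
grip_width: 85.6
grip_force: 0.0
```

Emit:
jog_arm --increments '[[-1,[-5,40,0],0],[-1,[-5,40,0],0],[-1,[-5,40,0],0],[-1,[-5,30,0],0],[-1,[0,0,0],0],[-1,[0,0,0],0],[-1,[0,0,0],0],[-1,[0,0,0],0],[-1,[0,0,0],0],[-1,[0,0,0],0]]'

```text
clock: 14.6
ee_pos: [507.9, -117.1, 224.8]
tcp_rot: [3.137, 0.174, 0.0]
force: [-0.6, -0.4, -0.9]
grip_width: 85.6
grip_force: 0.0
```

```bash
python3 look.py 8; python3 trk.py 9
```

```text
lidBR 0.84 3.5 -3.0
lidFR 0.6 -7.0 -10.0
slots 0.78 -0.5 -0.25
handle 0.4 10.0 10.0
lidBL 1.0 -0.25 0.0
footR 0.2 -8.75 -10.0Traceback (most recent call last):
  File "trk.py", line 11, in <module>
    c,_=cv2.findContours(m,0,1);c=max(c,key=cv2.contourArea);print('red',cv2.contourArea(c),(cv2.boxPoints(cv2.minAreaRect(c))/.175).round().tolist())
                                  ~~~^^^^^^^^^^^^^^^^^^^^^^^
ValueError: max() iterable argument is empty
```

View pics/v8.png

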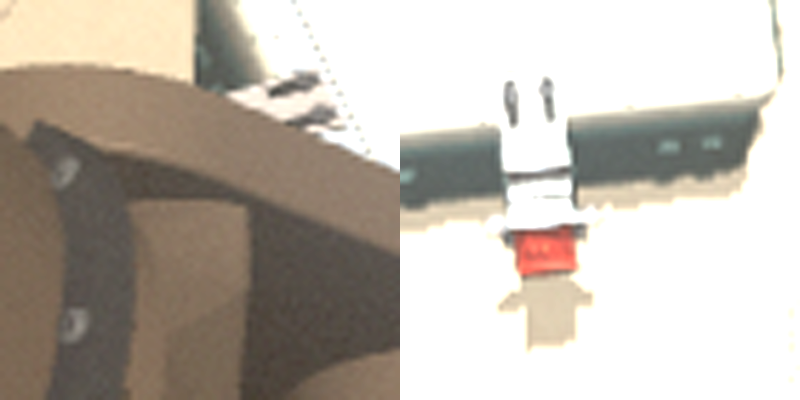

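Emit:
jog_arm --increments '[[-1,[-15,35,0],0],[-1,[-15,35,0],0],[-1,[-15,35,0],0],[-1,[-15,35,0],0],[-1,[-15,35,0],0],[-1,[-15,35,0],0],[-1,[-15,35,0],0],[-1,[-15,35,0],0],[-1,[-15,35,0],0],[-1,[0,0,0],0]]'

```text
clock: 15.75
ee_pos: [406.8, -449.3, 224.4]
tcp_rot: [3.136, 0.167, -0.0]
force: [0.4, -0.4, -0.0]
grip_width: 85.4
grip_force: 0.0
```

```bash
python3 trk.py 9
python3 - <<'E'
from h import *
a=snap('side','s10.png')['color'][135:190,235:290];b=snap('top','t10.png')['color'][145:195,230:270]
A=cv2.convertScaleAbs(cv2.resize(a[:,:,::-1],None,fx=8,fy=8,interpolation=cv2.INTER_CUBIC),alpha=1.6)
B=cv2.convertScaleAbs(cv2.resize(b[:,:,::-1],None,fx=8,fy=8,interpolation=cv2.INTER_CUBIC),alpha=.85)
c=np.zeros((440,770,3),np.uint8);c[:,:440]=A;c[:400,450:770]=B;cv2.imwrite('pics/v10.png',c)
E
```

```text
lidBR 0.99 -0.5 0.0
lidFR 1.0 -0.75 0.0
slots 0.95 -0.5 -0.25
handle 0.99 -0.5 0.0
lidBL 1.0 0.0 0.0
footR 0.99 -0.75 0.0
red 44.5 [[100.0, 157.0], [123.0, 134.0], [183.0, 194.0], [160.0, 217.0]]
tcp carrier [-298.9 -617.7  224.3] F [ 0.1 -0.3 -0.1] T [ 0.05 -0.03 -0.04] 85.63591051382294
```

View pics/v10.png

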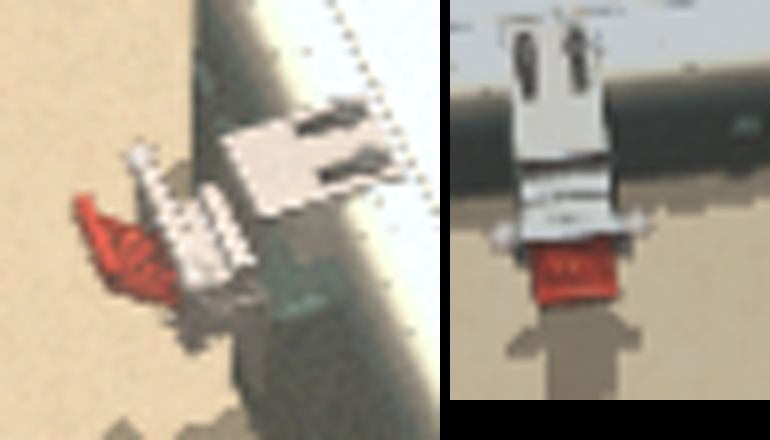

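Run:
```python
from h import *
a=load('s10.png');b=load('t10.png')
S=lambda x,y: ray(a,235+(x+.5)/8-.5,135+(y+.5)/8-.5)
T=lambda x,y: ray(b,230+(x-450+.5)/8-.5,145+(y+.5)/8-.5)
th=.11;o=np.array([636.6,199.5,0]);Rm=R.from_euler('z',th).as_matrix()
for n,s,t in [('headL',(140,158),(503,234)),('headR',(190,282),(638,220)),('gripendL',(80,200),(537,303)),('plL',(222,135),(518,157)),('plR',(262,215),(608,152)),('gwL',(200,187),(520,195)),('gwR',(252,262),(613,192))]:
    p,e=tri(S(*s),T(*t)); print(n,np.round(p,1),round(e,1),'carrier',np.round(Rm.T@(p-o),1))
for n,t,zs in [('barL',(503,234),(145,150,155,160)),('barR',(638,220),(145,150,155,160)),('groovebackwall',(566,193),(149,)),('front',(568,232),(149,)),('plate top',(563,155),(169,))]:
  for z in zs:
    c,r=T(*t);p=c+r*(z-c[2])/r[2];print(n,z,np.round(Rm.T@(p-o),1),p.round(1))
# side ray of left head at carrier y=22.5
for s,y in(((140,158),22.5),((190,282),-22.5)):
    c,r=S(*s);c=Rm.T@(c-o);r=Rm.T@r
    for yy in (y-2,y,y+2): print(s,(c+r*(yy-c[1])/r[1]).round(1))
for t in (2.0,2.2,2.4):
    q=[]
    for L in(20,65):
        for y in(13,-13):
            w=o+Rm@np.array([-97-L*np.sin(t)-4*np.cos(t),y,114-L*np.cos(t)+4*np.sin(t)]);u,v=proj(a,w);q.append((round((u-235)*8),round((v-135)*8)))
    print(t,q)
```

```text
headL [523.2 207.9 161.3] 1.7 carrier [-111.8   20.8  161.3]
headR [527.3 166.5 161.8] 0.3 carrier [-112.2  -20.8  161.8]
gripendL [502.6 197.1 163.9] 4.1 carrier [-133.5   12.3  163.9]
plL [545.1 203.3 171.6] 1.7 carrier [-90.6  13.8 171.6]
plR [548.  176.  171.6] 3.7 carrier [-90.6 -13.6 171.6]
gwL [539.  203.7 146.2] 2.2 carrier [-96.5  14.9 146.2]
gwR [543.1 174.9 148.7] 8.7 carrier [-95.6 -14.2 148.7]
barL 145 [-109.3   21.3  145. ] [525.6 208.7 145. ]
barL 150 [-110.3   21.2  150. ] [524.6 208.5 150. ]
barL 155 [-111.4   21.   155. ] [523.6 208.2 155. ]
barL 160 [-112.4   20.9  160. ] [522.6 207.9 160. ]
barR 145 [-108.9  -21.1  145. ] [530.6 166.6 145. ]
barR 150 [-110.  -21.  150.] [529.6 166.6 150. ]
barR 155 [-111.   -20.9  155. ] [528.6 166.6 155. ]
barR 160 [-112.   -20.8  160. ] [527.5 166.5 160. ]
groovebackwall 149 [-99.    0.5 149. ] [538.1 189.2 149. ]
front 149 [-111.4    1.1  149. ] [525.7 188.3 149. ]
plate top 169 [-91.5   0.2 169. ] [545.6 189.6 169. ]
(140, 158) [-111.1   20.5  162. ]
(140, 158) [-110.4   22.5  158.6]
(140, 158) [-109.6   24.5  155.2]
(190, 282) [-113.6  -24.5  168.8]
(190, 282) [-112.8  -22.5  165.1]
(190, 282) [-112.   -20.5  161.3]
2.0 [(138, 246), (171, 321), (-1, 257), (30, 334)]
2.2 [(147, 238), (180, 313), (22, 229), (54, 306)]
2.4 [(158, 230), (191, 305), (53, 201), (86, 279)]
```

Emit:
jog_arm --increments '[[-1,[11,-36.4,0],0],[-1,[11,-36.4,0],0],[-1,[11,-36.4,0],0],[-1,[11,-36.4,0],0],[-1,[11,-36.4,0],0],[-1,[11,-36.4,0],0],[-1,[11,-36.4,0],0],[-1,[11,-36.4,0],0],[-1,[11,-36.4,0],0],[-1,[11,-36.4,0],0]]'

```text
clock: 16.9
ee_pos: [477.4, -69.0, 225.1]
tcp_rot: [3.137, 0.175, 0.001]
force: [0.3, -1.0, -0.5]
grip_width: 85.4
grip_force: 0.0
```

Emit:
jog_arm --increments '[[-1,[11,-36.4,0],0],[-1,[11,-36.4,0],0],[-1,[11,-36.4,0],0],[-1,[11,-36.4,0],0],[-1,[11,-36.4,0],0],[-1,[11,-36.4,0],0],[-1,[11,-36.4,0],0],[-1,[0,0,0],0],[-1,[0,0,0],0],[-1,[0,0,0],0]]'

```text
clock: 17.9
ee_pos: [525.6, 189.8, 224.8]
tcp_rot: [3.137, 0.173, -0.0]
force: [0.2, -0.2, -0.7]
grip_width: 85.3
grip_force: 0.0
```

Emit:
jog_arm --increments '[[-1,[0.3,3.6,0],0],[-1,[0,0,12],0],[-1,[0,0,12],0],[-1,[0,0,12],0],[-1,[0,0,12],0],[-1,[0,0,12],0],[-1,[0,0,9],0],[-1,[0,0,4],0],[-0.1,[0,0,0],0],[-0.1,[0,0,0],0]]'

```text
clock: 18.9
ee_pos: [527.1, 186.5, 152.0]
tcp_rot: [3.137, 0.173, 0.001]
force: [-0.7, 0.4, 0.7]
grip_width: 59.2
grip_force: 0.0
```

Emit:
jog_arm --increments '[[-0.13,[0,0,0],0],[-0.13,[0,0,0],0],[-0.13,[0,0,0],0],[-0.13,[0,0,0],0],[-0.13,[0,0,0],0],[-0.13,[0,0,0],0],[-0.13,[0,0,0],0],[-0.13,[0,0,0],0],[-0.13,[0,0,0],0],[-0.13,[0,0,0],0]]'

```text
clock: 19.9
ee_pos: [526.9, 186.4, 151.7]
tcp_rot: [3.137, 0.173, -0.0]
force: [-0.9, -2.3, 1.8]
grip_width: 48.1
grip_force: 16.8
```

Emit:
jog_arm --increments '[[-0.12,[1,0,0],0],[-0.12,[1.5,0,0],0],[-0.12,[1.5,0,0],0],[-0.12,[1.5,0,0],0],[-0.12,[1.5,0,0],0],[-0.12,[1.5,0,0],0],[-0.12,[1,0,0],0],[-0.12,[0,0,0],0],[-0.12,[0,0,0],0],[-0.12,[0,0,0],0]]'

```text
clock: 20.9
ee_pos: [536.3, 187.4, 151.6]
tcp_rot: [3.137, 0.172, -0.0]
force: [-0.6, -1.5, -2.2]
grip_width: 48.6
grip_force: 23.0
```

```bash
python3 trk.py 11
```

```text
lidBR 1.0 -0.5 0.0
lidFR 1.0 -0.75 0.0
slots 0.65 -0.5 0.0
handle 0.99 -0.5 0.0
lidBL 0.89 2.0 0.0
footR 0.99 -0.75 0.0
red 12.5 [[94.0, 173.0], [109.0, 143.0], [157.0, 167.0], [142.0, 197.0]]
tcp carrier [-101.1   -1.   151.6] F [-1.1 -1.2 -3. ] T [-0.21  0.2   0.04] 48.34112850712114
```

Emit:
jog_arm --increments '[[-0.12,[0,0,1],0],[-0.12,[0,0,1],0],[-0.12,[0,0,1],0],[-0.12,[0,0,1],0],[-0.12,[0,0,1],0],[-0.12,[0,0,1],0],[-0.12,[0,0,1],0],[-0.12,[0,0,1],0],[-0.12,[0,0,0],0],[-0.12,[0,0,0],0]]'

```text
clock: 21.95
ee_pos: [536.3, 187.4, 143.5]
tcp_rot: [3.137, 0.172, -0.001]
force: [-0.6, -2.0, -0.3]
grip_width: 48.2
grip_force: 23.1
```

```bash
python3 trk.py 12
```

```text
lidBR 1.0 -0.5 0.0
lidFR 1.0 -0.75 0.0
slots 0.63 -0.5 0.0
handle 0.99 -0.5 0.0
lidBL 0.84 3.5 -0.5
footR 0.99 -0.75 0.0
red 138.5 [[56.0, 200.0], [171.0, 184.0], [179.0, 238.0], [63.0, 255.0]]
tcp carrier [-101.1   -1.   143.5] F [-0.9 -0.9 -0.7] T [-0.12  0.17 -0.03] 48.252639908589416
```

Emit:
jog_arm --increments '[[-0.12,[0,0,0.7],0],[-0.12,[0,0,0.7],0],[-0.12,[0,0,0.7],0],[-0.12,[0,0,0.7],0],[-0.12,[0,0,0.7],0],[-0.12,[0,0,0.5],0],[-0.12,[0,0,0.5],0],[-0.12,[0,0,0.5],0],[-0.12,[0,0,0],0],[-0.12,[0,0,0],0]]'

```text
clock: 23.0
ee_pos: [536.4, 187.4, 138.7]
tcp_rot: [3.137, 0.172, -0.0]
force: [-1.0, -1.7, 1.0]
grip_width: 48.3
grip_force: 23.2
```

Emit:
jog_arm --increments '[[-0.12,[0,0,0.5],0],[-0.12,[0,0,0.5],0],[-0.12,[0,0,0.5],0],[-0.12,[0,0,0.5],0],[-0.12,[0,0,0],0],[-0.12,[0,0,0],0],[-0.12,[0,0,0],0],[-0.12,[0,0,0],0],[-0.12,[0,0,0],0],[-0.12,[0,0,0],0]]'

```text
clock: 24.0
ee_pos: [536.4, 187.4, 136.7]
tcp_rot: [3.137, 0.173, -0.0]
force: [0.5, -1.3, 0.7]
grip_width: 48.3
grip_force: 23.2
```

```bash
python3 trk.py 13
```

```text
lidBR 1.0 -0.5 0.0
lidFR 1.0 -0.75 0.0
slots 0.61 -0.5 0.0
handle 0.99 -0.5 0.0
lidBL 0.81 4.0 -0.75
footR 0.99 -0.75 0.0
red 173.5 [[45.0, 246.0], [155.0, 200.0], [177.0, 252.0], [67.0, 298.0]]
tcp carrier [-101.    -1.   136.7] F [-0.7 -1.1  0.1] T [-0.08  0.08  0.06] 48.38600862964363
```

Emit:
jog_arm --increments '[[-0.12,[0,0,0.4],0],[-0.12,[0,0,0.4],0],[-0.12,[0,0,0.4],0],[-0.12,[0,0,0.4],0],[-0.12,[0,0,0.4],0],[-0.12,[0,0,0],0],[-0.12,[0,0,0],0],[-0.12,[0,0,0],0],[-0.12,[0,0,0],0],[-0.12,[0,0,0],0]]'

```text
clock: 25.05
ee_pos: [536.4, 187.4, 135.8]
tcp_rot: [3.137, 0.173, 0.001]
force: [-5.1, -1.2, 13.5]
grip_width: 48.3
grip_force: 24.0
```

Emit:
jog_arm --increments '[[-0.12,[0,0,-0.5],0],[-0.12,[-0.5,0,0],0],[-0.12,[-0.5,0,0],0],[-0.12,[-0.5,0,0],0],[-0.12,[-0.5,0,0],0],[-0.12,[-0.5,0,0],0],[-0.12,[-0.5,0,0],0],[-0.12,[0,0,0],0],[-0.12,[0,0,0],0],[-0.12,[0,0,0],0]]'

```text
clock: 26.05
ee_pos: [535.8, 187.4, 136.2]
tcp_rot: [-3.136, -0.172, -0.01]
force: [8.6, 0.4, 2.4]
grip_width: 48.3
grip_force: 23.3
```

```bash
python3 trk.py 14
python3 - <<'E'
from h import *
a=load('s14.png');th=.11;o=np.array([635.4,199.5,0]);Rm=R.from_euler('z',th).as_matrix()
for t in (1.1,1.2,1.3,1.4,1.5):
    q=[]
    for L in(20,65):
        for y in(13,-13):
            w=o+Rm@np.array([-97-L*np.sin(t)-4*np.cos(t),y,114-L*np.cos(t)+4*np.sin(t)]);u,v=proj(a,w);q.append((round((u-225)/.175),round((v-135)/.175)))
    print(t,q)
E
```

```text
lidBR 0.99 -0.5 0.0
lidFR 1.0 -0.75 0.0
slots 0.62 -0.5 0.0
handle 0.99 -0.5 0.0
lidBL 0.86 3.25 -0.5
footR 0.99 -0.75 0.0
red 172.5 [[46.0, 251.0], [151.0, 199.0], [176.0, 249.0], [71.0, 302.0]]
tcp carrier [-101.5   -1.   136.2] F [ 9.7 -1.2  2.8] T [-0.2  -1.47  0.02] 48.19506947994257
1.1 [(146, 201), (169, 254), (54, 255), (75, 309)]
1.2 [(145, 198), (168, 252), (48, 250), (70, 303)]
1.3 [(144, 196), (167, 250), (44, 244), (65, 298)]
1.4 [(144, 194), (167, 247), (40, 237), (62, 291)]
1.5 [(144, 191), (167, 244), (39, 229), (60, 284)]
```

Emit:
jog_arm --increments '[[-0.12,[1,0,0],0],[-0.12,[0.8,0,0],0],[-0.12,[0,0,0.4],0],[-0.12,[0,0,0],0],[-0.12,[0,0,0],0],[-0.3,[0,0,0],0],[-1,[0,0,0],0],[-1,[0,0,0],0],[-1,[0,0,0],0],[-1,[0,0,0],0]]'

```text
clock: 27.1
ee_pos: [535.1, 187.3, 134.7]
tcp_rot: [3.137, 0.172, -0.001]
force: [-0.9, -0.2, -0.1]
grip_width: 85.2
grip_force: 0.0
```

```bash
python3 trk.py 15
```

```text
lidBR 0.99 -0.5 0.0
lidFR 1.0 -0.75 0.0
slots 0.6 -0.75 0.0
handle 0.99 -0.5 0.0
lidBL 0.84 3.75 -0.75
footR 0.99 -0.75 0.0
red 172.0 [[46.0, 251.0], [155.0, 200.0], [178.0, 251.0], [70.0, 302.0]]
tcp carrier [-102.2   -1.   134.7] F [ 0.3 -0.2 -0.4] T [ 0.05  0.03 -0.03] 86.14026565754682
```

Emit:
jog_arm --increments '[[-1,[0,0,-10],0],[-1,[0,0,-15],0],[-1,[0,0,-20],0],[-1,[0,0,-20],0],[-1,[-24.5,0,0],0],[-1,[-25,0,0],0],[-1,[-25,0,0],0],[-1,[-24,0,0],0],[-1,[0,0,0],-8],[-1,[0,0,0],-8]]'

```text
clock: 28.15
ee_pos: [436.9, 176.6, 200.9]
tcp_rot: [3.081, 0.616, 0.002]
force: [-0.3, -0.0, -0.7]
grip_width: 85.2
grip_force: 0.0
```

Emit:
jog_arm --increments '[[-1,[0,0,0],-8],[-1,[0,0,0],-8],[-1,[0,0,0],-8],[-1,[0,0,0],-8],[-1,[0,0,0],-8],[-1,[0,0,0],-8],[-1,[0,0,0],-8],[-1,[0,0,0],-8],[-1,[0,0,0],-8],[-1,[0,0,0],-2]]'

```text
clock: 29.15
ee_pos: [437.3, 176.5, 200.6]
tcp_rot: [2.09, 2.345, 0.001]
force: [1.3, -0.8, 0.2]
grip_width: 85.4
grip_force: 0.0
```

```bash
python3 trk.py 16; python3 -c "
from h import *
s=robot.observe();print(R.from_rotvec(s['tcp_rot']).as_matrix().round(3),s['joints'].round(2))"
```

```text
lidBR 0.99 -0.5 0.0
lidFR 1.0 -0.75 0.0
slots 0.95 -0.5 -0.25
handle 0.99 -0.5 0.0
lidBL 1.0 -0.25 0.0
footR 0.99 -0.75 0.0
red 176.0 [[46.0, 248.0], [155.0, 200.0], [178.0, 253.0], [69.0, 301.0]]
tcp carrier [-200.5   -0.9  200.6] F [-0.6  0.6  0.2] T [-0.01  0.01 -0.01] 85.10556734007875
[[-0.114  0.993  0.001]
 [ 0.993  0.114  0.   ]
 [ 0.     0.001 -1.   ]] [ 0.24  0.31  1.96 -0.    0.87  0.13]
```

Emit:
jog_arm --increments '[[-1,[0,0,12],0],[-1,[0,0,15],0],[-1,[0,0,15],0],[-1,[0,0,15],0],[-1,[0,0,15],0],[-1,[0,0,12],0],[-1,[0,0,7],0],[-1,[0,0,1],0],[-1,[0,0,0],0],[-1,[0,0,0],0]]'

```text
clock: 30.2
ee_pos: [437.6, 176.6, 108.4]
tcp_rot: [2.096, 2.339, 0.001]
force: [-0.6, -0.0, -0.7]
grip_width: 85.2
grip_force: 0.0
```

Emit:
jog_arm --increments '[[-1,[0,0,1],0],[-1,[0,0,1],0],[-1,[0,0,1],0],[-1,[0,0,1],0],[-1,[0,0,1],0],[-1,[0,0,1],0],[-1,[0,0,1],0],[-1,[0,0,1],0],[-1,[0,0,0],0],[-1,[0,0,0],0]]'

```text
clock: 31.2
ee_pos: [437.3, 176.5, 99.8]
tcp_rot: [2.096, 2.34, -0.0]
force: [0.1, -0.4, 0.9]
grip_width: 85.4
grip_force: 0.0
```

Emit:
jog_arm --increments '[[-1,[0,0,1],0],[-1,[0,0,1],0],[-1,[0,0,1],0],[-1,[0,0,1],0],[-1,[0,0,1],0],[-1,[0,0,1],0],[-1,[0,0,1],0],[-1,[0,0,1],0],[-1,[0,0,0],0],[-1,[0,0,0],0]]'

```text
clock: 32.2
ee_pos: [437.3, 176.5, 91.8]
tcp_rot: [2.096, 2.34, -0.0]
force: [-0.7, -0.4, 0.3]
grip_width: 85.3
grip_force: 0.0
```

```bash
python3 trk.py 17
```

```text
lidBR 0.99 -0.5 0.0
lidFR 1.0 -0.75 0.0
slots 0.95 -0.5 -0.25
handle 0.99 -0.5 0.0
lidBL 1.0 0.0 0.0
footR 0.99 -0.75 0.0
red 115.5 [[46.0, 248.0], [156.0, 202.0], [178.0, 255.0], [68.0, 301.0]]
tcp carrier [-200.6   -1.    91.9] F [ 0.3 -0.4 -0.3] T [-0.01 -0.02  0.01] 85.49500411972927
```

Emit:
jog_arm --increments '[[-1,[0,0,0.8],0],[-1,[0,0,0.8],0],[-1,[0,0,0.8],0],[-1,[0,0,0.8],0],[-1,[0,0,0.8],0],[-1,[0,0,0.8],0],[-1,[0,0,0.8],0],[-1,[0,0,0.8],0],[-1,[0,0,0],0],[-1,[0,0,0],0]]'

```text
clock: 33.25
ee_pos: [437.8, 176.6, 85.6]
tcp_rot: [2.096, 2.339, 0.002]
force: [5.2, 1.4, 2.6]
grip_width: 85.3
grip_force: 2.3
```

Emit:
jog_arm --increments '[[-1,[0,0,-1.5],0],[-1,[0,1.5,0],0],[-1,[0,1.5,0],0],[-1,[0,1.5,0],0],[-1,[0,1.5,0],0],[-1,[0,0,0.5],0],[-1,[0,0,0.5],0],[-1,[0,0,0.5],0],[-1,[0,0,0],0],[-1,[0,0,0],0]]'

```text
clock: 34.25
ee_pos: [443.2, 177.1, 85.4]
tcp_rot: [2.096, 2.34, -0.0]
force: [-3.1, 0.2, 2.2]
grip_width: 85.6
grip_force: 1.8
```

```bash
python3 trk.py 18
```

```text
lidBR 0.99 -0.5 0.0
lidFR 1.0 -0.75 0.0
slots 0.95 -0.5 0.0
handle 0.99 -0.5 0.0
lidBL 1.0 -0.25 0.0
footR 0.99 -0.75 0.0
red 109.0 [[49.0, 258.0], [157.0, 205.0], [182.0, 255.0], [74.0, 309.0]]
tcp carrier [-194.7   -1.    85.4] F [-3.8 -0.7  2.2] T [-0.05  0.44 -0.03] 85.56098989417495
```

Emit:
jog_arm --increments '[[-1,[0,0.4,1.3],0],[-1,[0,0.4,1.3],0],[-1,[0,0.4,1.3],0],[-1,[0,0.7,1.2],0],[-1,[0,0.7,1.2],0],[-1,[0,0.7,1.2],0],[-1,[0,0.7,1.2],0],[-1,[0,0.7,1.2],0],[-1,[0,0.7,1.2],0],[-1,[0,0,0],0]]'

```text
clock: 35.3
ee_pos: [448.5, 177.8, 74.2]
tcp_rot: [-2.096, -2.34, 0.001]
force: [-5.2, -1.4, 4.8]
grip_width: 85.1
grip_force: 3.2
```

```bash
python3 trk.py 19
```

```text
lidBR 0.99 -0.5 0.0
lidFR 1.0 -0.75 0.25
slots 0.96 -0.75 0.25
handle 0.99 -0.5 0.0
lidBL 0.99 0.0 0.0
footR 0.99 -0.75 0.0
red 79.5 [[65.0, 271.0], [165.0, 217.0], [191.0, 264.0], [91.0, 318.0]]
tcp carrier [-189.3   -0.9   74.2] F [-4.6  0.6  4.6] T [ 0.    0.51 -0.03] 85.5004013921313
```

Emit:
jog_arm --increments '[[-1,[0,1.15,1.25],0],[-1,[0,1.15,1.25],0],[-1,[0,1.15,1.25],0],[-1,[0,1.15,1.25],0],[-1,[0,1.15,1.25],0],[-1,[0,1.4,1],0],[-1,[0,1.4,1],0],[-1,[0,1.4,1],0],[-1,[0,1.4,1],0],[-1,[0,1.4,1],0]]'

```text
clock: 36.35
ee_pos: [455.0, 178.2, 61.9]
tcp_rot: [-2.09, -2.335, 0.017]
force: [-34.2, -5.7, 9.3]
grip_width: 85.2
grip_force: 4.0
```

```bash
python3 trk.py 20
```

```text
lidBR 0.99 0.25 0.0
lidFR 1.0 0.0 0.0
slots 0.96 0.25 0.0
handle 0.99 0.25 -0.25
lidBL 0.99 0.25 0.0
footR 0.99 0.25 -0.25
red 41.5 [[97.0, 271.0], [183.0, 232.0], [205.0, 281.0], [119.0, 320.0]]
tcp carrier [-182.6   -1.2   61.7] F [-25.9   4.1   1.9] T [0.3  2.76 0.23] 85.68895091933669
```

Emit:
jog_arm --increments '[[-1,[0,-4,0],0],[-1,[0,-4,0],0],[-1,[0,-6,0],0],[-1,[0,-6,0],0],[-1,[0,-6,0],0],[-1,[0,-6,0],0],[-1,[0,0,0],0],[-1,[0,0,0],0],[-1,[0,0,0],0],[-1,[0,0,0],0]]'

```text
clock: 37.4
ee_pos: [431.4, 176.0, 63.7]
tcp_rot: [2.094, 2.338, 0.006]
force: [0.9, 0.5, 7.0]
grip_width: 85.3
grip_force: 3.5
```

```bash
python3 trk.py 21
python3 - <<'E'
from h import *
a=load('s21.png');th=.11;o=np.array([636.6,199.5,0]);Rm=R.from_euler('z',th).as_matrix()
for t in (.2,.4,.6,.8,1.0):
    q=[]
    for L in(20,65):
        for y in(13,-13):
            w=o+Rm@np.array([-97-L*np.sin(t)-4*np.cos(t),y,114-L*np.cos(t)+4*np.sin(t)]);u,v=proj(a,w);q.append((round((u-225)/.175),round((v-135)/.175)))
    print(t,q)
b=load('t0.png')
for n,(x,y) in dict(spA=(155,487),spB=(196,522),banR=(157,465),banL=(110,488),banB=(125,490),cap=(249,464)).items():
    c,r=ray(b,x/.78,(y-300)/.78);p=c+r*(10-c[2])/r[2];print(n,p.round(),(Rm.T@(p-o)).round())
E
```

```text
lidBR 1.0 0.0 0.0
lidFR 1.0 0.0 0.0
slots 0.98 0.0 0.0
handle 0.99 0.0 0.0
lidBL 0.99 0.0 0.0
footR 0.99 0.0 -0.25
red 126.0 [[68.0, 278.0], [161.0, 205.0], [193.0, 246.0], [99.0, 319.0]]
tcp carrier [-206.6   -0.8   63.7] F [ 0.9 -0.1  7. ] T [ 0.01 -0.58  0.04] 85.4514257795489
0.2 [(176, 207), (199, 260), (156, 265), (178, 316)]
0.4 [(168, 208), (191, 260), (129, 269), (151, 320)]
0.6 [(161, 207), (183, 260), (104, 269), (125, 321)]
0.8 [(155, 205), (177, 258), (82, 266), (104, 318)]
1.0 [(150, 202), (173, 255), (64, 259), (86, 312)]
spA [364. 317.  10.] [-258.  146.   10.]
spB [244. 168.  10.] [-394.   12.   10.]
banR [443. 312.  10.] [-180.  134.   10.]
banL [358. 477.  10.] [-246.  307.   10.]
banB [352. 423.  10.] [-258.  254.   10.]
cap [451. -22.  10.] [-209. -200.   10.]
```

Emit:
jog_arm --increments '[[-1,[0,0,-3],0],[-1,[0,-7,0],0],[-1,[0,-9,0],0],[-1,[0,-9,0],0],[-1,[0,0,8],0],[-1,[0,0,12],0],[-1,[0,0,12],0],[-1,[0,0,12],0],[-1,[0,0,8],0],[-1,[0,0,0],0]]'

```text
clock: 38.45
ee_pos: [403.5, 172.6, 12.9]
tcp_rot: [-2.095, -2.339, 0.005]
force: [-6.8, -1.2, -1.7]
grip_width: 85.3
grip_force: 0.0
```

```bash
python3 trk.py 22
```

```text
lidBR 1.0 0.0 0.0
lidFR 1.0 0.0 -0.25
slots 0.95 0.25 -0.25
handle 0.99 0.25 -0.25
lidBL 0.99 0.0 0.0
footR 0.99 0.0 -0.25
red 184.0 [[48.0, 247.0], [160.0, 197.0], [184.0, 250.0], [71.0, 300.0]]
tcp carrier [-234.6   -1.1   13.4] F [-6.5  0.6 -1.1] T [-0.02  0.7  -0.03] 85.2470409253154
```

Emit:
jog_arm --increments '[[-1,[0,-5,0],0],[-1,[0,0,-15],0],[-1,[0,0,-20],0],[-1,[0,0,-20],0],[-1,[0,0,-20],0],[-1,[0,0,-15],0],[-1,[0,14,0],0],[-1,[0,15,0],0],[-1,[0,15,0],0],[-1,[0,0,0],0]]'

```text
clock: 39.5
ee_pos: [445.1, 177.4, 104.6]
tcp_rot: [2.095, 2.338, 0.004]
force: [-0.1, 0.2, -0.2]
grip_width: 85.3
grip_force: 0.0
```

```bash
python3 trk.py 23
```

```text
lidBR 1.0 0.0 0.0
lidFR 1.0 0.0 -0.25
slots 0.95 0.25 -0.25
handle 0.99 0.25 -0.25
lidBL 0.99 0.0 0.0
footR 0.99 0.0 -0.25
red 144.5 [[49.0, 247.0], [160.0, 197.0], [184.0, 250.0], [72.0, 300.0]]
tcp carrier [-194.2   -1.   104.3] F [-0.5  0.2 -0.9] T [0.04 0.06 0.  ] 85.42141775012283
```

Emit:
jog_arm --increments '[[-1,[0,0,6],0],[-1,[0,0,6],0],[-1,[0,0,5],0],[-1,[0,0,1.5],0],[-1,[0,0,1.5],0],[-1,[0,0,1.5],0],[-1,[0,0.5,1.5],0],[-1,[0,0.5,1.5],0],[-1,[0,0.5,1.5],0],[-1,[0,0.5,1.5],0]]'

```text
clock: 40.55
ee_pos: [445.8, 177.5, 76.9]
tcp_rot: [2.095, 2.34, 0.002]
force: [0.3, 1.0, 6.9]
grip_width: 85.7
grip_force: 3.0
```

Emit:
jog_arm --increments '[[-1,[0,0.6,1.5],0],[-1,[0,0.6,1.5],0],[-1,[0,0.6,1.5],0],[-1,[0,0.6,1.5],0],[-1,[0,0.6,1.5],0],[-1,[0,0.6,1.5],0],[-1,[0,0.6,1.5],0],[-1,[0,0.6,1.5],0],[-1,[0,0.6,1.5],0],[-1,[0,0,0],0]]'

```text
clock: 41.55
ee_pos: [450.6, 178.0, 63.2]
tcp_rot: [-2.096, -2.34, 0.0]
force: [-1.5, -0.3, 6.7]
grip_width: 85.8
grip_force: 2.6
```

```bash
python3 trk.py 24
```

```text
lidBR 1.0 0.0 0.0
lidFR 1.0 0.0 0.0
slots 0.94 0.0 0.25
handle 0.99 0.0 0.0
lidBL 1.0 0.0 0.0
footR 0.99 0.0 -0.25
red 49.0 [[85.0, 272.0], [174.0, 227.0], [198.0, 275.0], [109.0, 320.0]]
tcp carrier [-187.3   -1.    63.3] F [-1.5  0.3  5.8] T [ 0.02 -0.09 -0.02] 85.40374794439713
```

Emit:
jog_arm --increments '[[-1,[0,0.5,-2],0],[-1,[0,0.5,-6],0],[-1,[0,0,-12],0],[-1,[0,0,-15],0],[-1,[0,-15,0],0],[-1,[0,-18,0],0],[-1,[0,-15,0],0],[-1,[0,0,0],0],[-1,[0,0,0],0],[-1,[0,0,0],0]]'

```text
clock: 42.6
ee_pos: [404.9, 173.0, 98.1]
tcp_rot: [2.096, 2.34, 0.001]
force: [-0.1, 0.0, 0.5]
grip_width: 85.2
grip_force: 0.0
```

```bash
python3 trk.py 25
```

```text
lidBR 1.0 0.0 0.0
lidFR 1.0 0.0 -0.25
slots 0.95 0.25 -0.25
handle 0.99 0.25 -0.25
lidBL 0.99 0.0 0.0
footR 0.99 0.0 -0.25
red 183.5 [[49.0, 250.0], [160.0, 198.0], [184.0, 250.0], [74.0, 302.0]]
tcp carrier [-233.3   -1.    98. ] F [-0.6  0.2  0.6] T [-0.    0.03  0.02] 85.28084000420301
```

Emit:
jog_arm --increments '[[-1,[0,-3,6],0],[-1,[0,0,15],0],[-1,[0,0,15],0],[-1,[0,5,0],0],[-1,[0,5,0],0],[-1,[0,2,0.5],0],[-1,[0,1.4,1.5],0],[-1,[0,1.4,2],0],[-1,[0,1,2],0],[-1,[0,0,0],0]]'

```text
clock: 43.65
ee_pos: [416.7, 174.2, 56.0]
tcp_rot: [-2.096, -2.34, 0.0]
force: [0.1, 0.2, -0.1]
grip_width: 85.4
grip_force: 0.0
```

```bash
python3 trk.py 26
```

```text
lidBR 1.0 0.0 0.0
lidFR 1.0 0.0 -0.25
slots 0.95 0.25 -0.25
handle 0.99 0.25 -0.25
lidBL 0.99 0.0 0.0
footR 0.99 0.0 -0.25
red 138.0 [[49.0, 253.0], [159.0, 198.0], [184.0, 248.0], [74.0, 303.0]]
tcp carrier [-221.4   -1.    56. ] F [-0.2 -0.8 -0.8] T [-0.   -0.    0.03] 85.32088587214466
```

Emit:
jog_arm --increments '[[-1,[0,1.2,0.3],0],[-1,[0,1.2,0.3],0],[-1,[0,1.2,1],0],[-1,[0,1.2,1.5],0],[-1,[0,1.2,1.8],0],[-1,[0,1.2,2],0],[-1,[0,1.2,2],0],[-1,[0,1.2,2],0],[-1,[0,0,0],0],[-1,[0,0,0],0]]'

```text
clock: 44.7
ee_pos: [422.1, 174.6, 44.2]
tcp_rot: [-2.092, -2.337, 0.013]
force: [-15.6, 1.2, -2.0]
grip_width: 85.5
grip_force: 7.6
```

```bash
python3 trk.py 27
```

```text
lidBR 1.0 0.0 0.0
lidFR 1.0 0.0 0.0
slots 0.98 0.0 0.0
handle 0.99 0.25 -0.25
lidBL 0.99 0.0 0.0
footR 0.99 0.0 -0.25
red 118.0 [[57.0, 269.0], [159.0, 201.0], [189.0, 246.0], [87.0, 313.0]]
tcp carrier [-215.9   -1.2   44.2] F [-14.7   1.4  -3. ] T [0.26 2.1  0.05] 85.34747890642349
```

Emit:
jog_arm --increments '[[-1,[0,0,2.5],0],[-1,[0,0,2.5],0],[-1,[0,0.2,2.5],0],[-1,[0,0.4,2.5],0],[-1,[0,0.5,2],0],[-1,[0,0.5,2],0],[-1,[0,0,0],0],[-1,[0,0,0],0],[-1,[0,0,0],0],[-1,[0,0,0],0]]'

```text
clock: 45.75
ee_pos: [427.9, 175.5, 31.3]
tcp_rot: [2.096, 2.34, 0.0]
force: [-3.8, 0.6, 3.6]
grip_width: 85.7
grip_force: 2.8
```

```bash
python3 trk.py 28
```

```text
lidBR 1.0 0.0 0.0
lidFR 1.0 0.0 0.0
slots 0.98 0.0 0.0
handle 0.99 0.0 0.0
lidBL 1.0 0.0 0.0
footR 0.99 0.0 -0.25
red 97.0 [[69.0, 280.0], [161.0, 206.0], [194.0, 246.0], [101.0, 320.0]]
tcp carrier [-210.1   -1.    31.3] F [-4.1  0.3  4.2] T [0.09 0.22 0.05] 85.2842949382739
```

Emit:
jog_arm --increments '[[-1,[0,0.8,1.3],0],[-1,[0,0.8,1.3],0],[-1,[0,0.9,1.3],0],[-1,[0,0.9,1.3],0],[-1,[0,1.4,1.4],0],[-1,[0,1.4,1.4],0],[-1,[0,1.4,1.4],0],[-1,[0,1.4,1.4],0],[-1,[0,0,0],0],[-1,[0,0,0],0]]'

```text
clock: 46.8
ee_pos: [436.7, 176.4, 20.2]
tcp_rot: [-2.096, -2.34, 0.001]
force: [-5.7, 0.8, 4.2]
grip_width: 85.5
grip_force: 2.2
```

```bash
python3 trk.py 29
```

```text
lidBR 1.0 0.0 0.0
lidFR 1.0 0.0 0.25
slots 0.93 0.0 0.25
handle 0.99 0.0 0.0
lidBL 1.0 0.0 0.0
footR 0.99 0.0 -0.25
red 71.0 [[89.0, 289.0], [169.0, 209.0], [203.0, 243.0], [123.0, 323.0]]
tcp carrier [-201.3   -1.    20.2] F [-5.1  1.8  3.7] T [0.13 0.28 0.11] 85.33634320171639
```

Emit:
jog_arm --increments '[[-1,[0,1.2,0.9],0],[-1,[0,1.2,0.9],0],[-1,[0,1.2,0.9],0],[-1,[0,1.2,0.9],0],[-1,[0,1.2,0.9],0],[-1,[0,1.2,0.8],0],[-1,[0,1.2,0.8],0],[-1,[0,1.2,0.8],0],[-1,[0,0,0],0],[-1,[0,0,0],0]]'

```text
clock: 47.85
ee_pos: [446.2, 177.4, 13.3]
tcp_rot: [-2.096, -2.34, 0.001]
force: [-4.4, -0.4, 1.5]
grip_width: 85.2
grip_force: 0.0
```

Emit:
jog_arm --increments '[[-1,[0,1.2,0.5],0],[-1,[0,1.2,0.5],0],[-1,[0,1.2,0.5],0],[-1,[0,1.2,0.5],0],[-1,[0,1.2,0.5],0],[-1,[0,1.2,0.4],0],[-1,[0,1.2,0.3],0],[-1,[0,0,0],0],[-1,[0,0,0],0],[-1,[0,0,0],0]]'

```text
clock: 48.85
ee_pos: [455.0, 178.5, 10.4]
tcp_rot: [2.096, 2.34, 0.001]
force: [0.2, -0.2, 0.7]
grip_width: 85.8
grip_force: 0.0
```

```bash
python3 trk.py 30
```

```text
lidBR 0.99 0.25 0.0
lidFR 0.99 -0.25 0.25
slots 0.95 -0.25 0.5
handle 0.99 0.0 0.0
lidBL 1.0 0.0 0.0
footR 0.99 0.0 -0.25
red 2.5 [[177.0, 303.0], [189.0, 297.0], [194.0, 309.0], [183.0, 314.0]]
tcp carrier [-182.9   -1.    10.4] F [-0.6  0.4 -0.7] T [-0.02 -0.01 -0.02] 85.33439468612256
```

Emit:
jog_arm --increments '[[-1,[0,1,0],0],[-1,[0,1,0],0],[-1,[0,1,0],0],[-1,[0,1,0],0],[-1,[0,1,0],0],[-1,[0,1,0],0],[-1,[0,1,0],0],[-1,[0,0.5,0],0],[-1,[0,0,0],0],[-1,[0,0,0],0]]'

```text
clock: 49.9
ee_pos: [460.1, 178.9, 10.1]
tcp_rot: [-2.094, -2.339, 0.006]
force: [-9.7, -1.3, 2.9]
grip_width: 85.1
grip_force: 0.0
```

Emit:
jog_arm --increments '[[-1,[0,-3,0],0],[-1,[0,-8,0],0],[-1,[0,-12,0],0],[-1,[0,-12,0],0],[-1,[0,-10,0],0],[-1,[0,0,-20],0],[-1,[0,0,-30],0],[-1,[0,0,-35],0],[-1,[0,0,-35],0],[-1,[0,0,-35],0]]'

```text
clock: 50.9
ee_pos: [416.6, 174.2, 166.7]
tcp_rot: [2.096, 2.34, -0.0]
force: [-0.7, 0.3, -0.2]
grip_width: 85.3
grip_force: 0.0
```

Emit:
jog_arm --increments '[[-1,[30,0,-10],0],[-1,[0,0,0],0],[-1,[0,0,0],0],[-1,[0,0,0],0],[-1,[0,0,0],0],[-1,[0,0,0],0],[-1,[0,0,0],0],[-1,[0,0,0],0],[-1,[0,0,0],0],[-1,[0,0,0],0]]'

```text
clock: 51.9
ee_pos: [414.2, 204.1, 175.3]
tcp_rot: [2.096, 2.34, -0.0]
force: [-0.5, -0.1, -0.1]
grip_width: 85.1
grip_force: 0.0
```

```bash
python3 trk.py 31
python3 - <<'E'
from h import *
a=load('s31.png');th=.11;o=np.array([636.6,199.5,0]);Rm=R.from_euler('z',th).as_matrix()
for t in (0,.1,.2):
    q=[]
    for L in(20,65):
        for y in(13,-13):
            w=o+Rm@np.array([-97-L*np.sin(t)-5.5*np.cos(t),y,114-L*np.cos(t)+5.5*np.sin(t)]);u,v=proj(a,w);q.append((round((u-225)/.175),round((v-135)/.175)))
    print(t,q)
hsv=cv2.cvtColor(a['color'],cv2.COLOR_RGB2HSV)[135:205,225:295]
m=(((hsv[...,0]<9)|(hsv[...,0]>170))&(hsv[...,1]>100)&(hsv[...,2]>25))
ys,xs=np.nonzero(m);print(len(xs),(np.c_[xs,ys]/.175).round().astype(int).tolist()[:60])
E
```

```text
lidBR 0.99 0.25 0.0
lidFR 0.99 -0.25 0.25
slots 0.94 -0.25 0.5
handle 0.99 0.0 0.0
lidBL 1.0 0.0 0.0
footR 0.99 0.0 -0.25
red 0.5 [[191.0, 300.0], [194.0, 297.0], [200.0, 303.0], [197.0, 306.0]]
tcp carrier [-220.6   29.   175.3] F [-0.4 -0.   0.1] T [-0.02  0.02  0.05] 85.2201382566622
0 [(182, 207), (204, 259), (181, 259), (203, 310)]
0.1 [(177, 208), (200, 260), (167, 263), (189, 314)]
0.2 [(173, 208), (195, 261), (153, 266), (174, 317)]
42 [[194, 217], [194, 223], [194, 234], [189, 240], [194, 240], [189, 246], [194, 246], [200, 246], [206, 246], [189, 251], [194, 251], [200, 251], [194, 257], [200, 257], [183, 263], [189, 263], [200, 263], [206, 263], [177, 269], [183, 269], [189, 269], [206, 269], [183, 274], [189, 274], [194, 274], [183, 280], [189, 280], [194, 280], [200, 280], [189, 286], [194, 286], [189, 291], [194, 291], [200, 291], [194, 297], [200, 297], [206, 297], [194, 303], [200, 303], [206, 303], [194, 309], [200, 309]]
```

```bash
python3 -c "
from plant import robot
print(robot.job_done())"
```

```text
the job is handed in; nothing more can be done
None
```

The job is handed in at about 52 s with the latch closed: the bar is seated in the groove, the lever lies flat and the lid is drawn down. However, my first grip on the bar slipped and lifted the carrier's front about 1 cm. The gripper also once pushed against the latch or carrier at about 34 N and moved the carrier a couple of mm, but in the side camera it ended where it began.

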